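Pack out the lamp power unit against its bench stop

ROBOT

A 6-joint arm with a two-finger parallel gripper is mounted at the origin on the work surface. World frame = base frame: x ahead of the robot, y to its left, z up, the work surface at z = 0. Lengths are in m, angles in rad, forces in N, time in s.
With the tool pointing down it reaches from about 0.35 to 0.95 m from the base axis. Payload 17.4 kg.
Tool frame: the origin (TCP) lies on the mounting face of the last link; the fingertips stand 186 mm ahead of it and the grasp point (between the pads) lies 167 mm ahead of it; z points along the fingers, y is the direction in which the jaws open and shut (so a half turn about z gives the same grasp; the last joint's range is limited). The gripper opens to 93 mm and grips with 3 to 60 N. Pads are 15 mm wide; open, the fingers measure 128 mm over their backs; the gripper's body (75 mm by 188 mm) begins 65 mm behind the grasp point.
Start: joints at [1.238, 0.116, 1.442, -0, 1.584, -0.038], TCP at [0.196, 0.646, 0.405] pointing down, gripper open.
Joint ranges: [-2.83, 2.83], [-0.83, 2.19], [0.07, 2.5], [-1.14, 4.28], [0.01, 3], [-2.97, 2.97]. Speed limits (rad/s): [1.89, 1.89, 2.22, 3.14, 3.14, 3.14].

INTERFACE

Orientations are given as [roll, pitch, yaw] about the fixed x, y, z axes, in that order (R = Rz(yaw) Ry(pitch) Rx(roll)).
In Python, from plant import robot, vision gives the robot as it stands.
- The arm moves only by the tool apply_moves, never from a script. Its argument "series" is a list of rows, each a list of 5 numbers: the gripper's target within -1 to 1 (shut at 1, half-way at 0, fully open at -1), then the shift along the tool's x, y, z in m, then the turn about the tool's z in degrees. In form: [[fingers, dx, dy, dz, spin], ...]. A call has 1 to 8 rows; each row is the pose to reach, as a shift and turn from the pose measured when the call began, along the tool's axes at that moment; what a row does not reach only later rows make up. A row lasts 1/12 s, in which the tool goes at most 41.7 mm and 7.16 degrees, less where a joint would pass 70% of its speed; a pose out of reach is approached as far as the arm can. A call with a gripper value outside its range is refused whole. The fingers move at their own pace and stop on an object; "force" is the grip in N (left out, the last holds). Time passes only in rows, so rows that repeat a pose let the fingers close. It gives the time, the measured TCP pose, the force and the opening at its end, in the units of the state.
- robot.get_obs(): the state, without advancing time (a new reading comes with each control period).
- vision.grab_frame(name): name is "scene" or "top" or "wrist"; returns a dict with "pixels" (400x640x3 uint8, blue, green, red), "intrinsics" (3x3 intrinsics, pixels), "extrinsics" (4x4, takes a point from world to camera coordinates). Camera axes: x right, y down, z forward; pixel columns grow to the right and rows downward; lengths in m; the calibration is good to about 2 mm. A picture is of the moment at which its call begins. There is no depth.
- robot.finish_job(): hands the job in, once; it reports no verdict.
Trained networks look in a picture, given as the dict that the camera call returned (one of the last four; its "shot" number tells which), for a name from the list of things; names that differ only in an ending like _2 or _b are one class to them, and where a whole thing is asked for, a point or a joint stands for the part that bears it (a point fixed in the world has none). Each returns a list of dicts, best first, with "p" (0 to 1); they miss things now and then, are a little off and sometimes report something else, mostly with a low value. They report only what shows in the picture. A call takes as long as a camera call. They do not tell look-alikes from the thing itself.
- vision.find_in(picture, label): "pixel" ([row, column] in pixels, amid what is visible of it).
- vision.landmark_of(picture, label): "pixel" ([row, column] in pixels: a listed point, or the origin of a listed thing).
The state is a dict: "time": time; "q": joint angles; "joint_vel": joint speeds; "joint_torque": joint torques, N m; "ee_pos": TCP position; "ee_rot": TCP orientation; "contact_force": force on the tool from outside, world axes, zero at the start; "torque": the same for the moment, N m; "gripper_width": finger opening in m.
Only numpy, scipy, OpenCV 4.12 (cv2) and the standard library are available. Lean on these libraries where they do the work, as an engineer would, in place of code of your own. Each camera call takes 0.05 s, during which the arm holds its last target.

TASK

The microscope's lamp power unit must not creep on the bench: fill the gap between its flank and the bench stop with two of the four aluminium packers, the tightest pair that slides in without forcing. Slide both in from the mouth, side by side and standing upright on their long edge, fully home against the end stop, and leave everything else on the bench alone.

Things in the scene. Friction and masses are not known exactly. Their poses are not given: they have to be found in the camera images.
- rail: Fixed L-shaped aluminium bench stop. Origin on the bench at the gap's mouth, on the guide face. x (roughly away from the robot) runs into the gap along that face, y across the gap to the power unit, z up. Guide wall: x 0 to 137, y -22 to 0, 50 tall. The bench in the gap and before its mouth is flat and free.
- rail_end (a point): On the face of the stop's 40 tall end wall, 122 inside the mouth, y = 20, 20 above the bench. Packers come to rest against this wall.
- strap (a point): Top of the first of two flat steel straps that bridge the gap (y -22 to 63 of the stop, 51 to 56 above the bench, at x 59.5 to 72.5 and 96.5 to 109.5), so that packers can only be slid in from the mouth, along the stop's x, under the straps.
- unit: Fixed white lamp power unit, box 118 (x) x 190 (y) x 50 tall, parallel to the stop, front face level with the mouth. Origin at the centre of its underside; its gap-side flank lies at y = -95 of its frame. The gap from flank to guide face is 33.8 to 47.8 wide, different each time; pose readings are too coarse to choose by: feel the gap or try the fit.
- packer15: Loose aluminium packer bar, 15 thick (y), 120 long (x) with both ends fully rounded (radius 7.5, seen from above), 40 tall, about 188 g, standing on its long edge on the bench. Origin at the centre of its underside, x along its length, z up. The four packers differ only in thickness; they lie in any order to the right of the stop.
- packer18: Loose aluminium packer bar, 18 thick (y), 120 long (x) with both ends fully rounded (radius 9, seen from above), 40 tall, about 225 g, standing on its long edge on the bench. Origin at the centre of its underside, x along its length, z up.
- packer21: Loose aluminium packer bar, 21 thick (y), 120 long (x) with both ends fully rounded (radius 10.5, seen from above), 40 tall, about 262 g, standing on its long edge on the bench. Origin at the centre of its underside, x along its length, z up.
- packer24: Loose aluminium packer bar, 24 thick (y), 120 long (x) with both ends fully rounded (radius 12, seen from above), 40 tall, about 300 g, standing on its long edge on the bench. Origin at the centre of its underside, x along its length, z up.
- oil_jar: Bystander, loose: small amber jar, 32 diameter, 55 tall, standing among the packers. Origin on its underside near its middle. Leave it where it is.
- slide_box: Bystander, loose: wooden slide box 90 x 140 x 30. Origin on its underside near its middle. Leave it where it is.
- scanner: Bystander, loose: hand-held barcode scanner, about 165 long, 60 wide, 45 tall (origin under its black handle). Origin on its underside near its middle. Leave it where it is.
- slide_tray: Bystander, loose: shallow grey slide tray 200 x 90 x 14. Origin on its underside near its middle. Leave it where it is.
- stain_bottle: Bystander, loose: amber bottle, 50 diameter, 75 tall. Origin on its underside near its middle. Leave it where it is.
- coverslip_box: Bystander, loose: clear flat box 75 x 75 x 28. Origin on its underside near its middle. Leave it where it is.
- driver: Bystander, loose: screwdriver, 190 long, lying. Origin on its underside near its middle. Leave it where it is.
Not all that is in view belongs to the job. Leave any purple or red look-alike of the packer21 alone.

How it is judged:
At the end, for the whole second after the job is handed in: Two packers at rest in the gap, upright (0.12 rad) on the bench (6 mm), fully home: middle 54 to 68 mm inside the mouth (62 against the end stop). Gap minus their two thicknesses is under 4 mm; the tightest pair that slides in easily always meets this (((x of packer15 in the frame of rail between 0.054 and 0.068 m and y of each of packer15, packer18 in the frame of rail above 0.004 m and y of each of packer15, packer18 in the frame of unit below -0.099 m and height (world z) of each of packer15, packer18 below 0.006 m and angle between each of packer15, packer18's own z axis and vertical below 0.12 rad and linear speed of each of packer15, packer18 below 0.01 m/s and x of packer18 in the frame of rail between 0.054 and 0.068 m and y of unit in the frame of rail below 0.132 m) or (x of packer15 in the frame of rail between 0.054 and 0.068 m and y of each of packer15, packer21 in the frame of rail above 0.004 m and y of each of packer15, packer21 in the frame of unit below -0.099 m and height (world z) of each of packer15, packer21 below 0.006 m and angle between each of packer15, packer21's own z axis and vertical below 0.12 rad and linear speed of each of packer15, packer21 below 0.01 m/s and x of packer21 in the frame of rail between 0.054 and 0.068 m and y of unit in the frame of rail below 0.135 m) or (x of packer15 in the frame of rail between 0.054 and 0.068 m and y of each of packer15, packer24 in the frame of rail above 0.004 m and y of each of packer15, packer24 in the frame of unit below -0.099 m and height (world z) of each of packer15, packer24 below 0.006 m and angle between each of packer15, packer24's own z axis and vertical below 0.12 rad and linear speed of each of packer15, packer24 below 0.01 m/s and x of packer24 in the frame of rail between 0.054 and 0.068 m and y of unit in the frame of rail below 0.138 m) or (x of packer18 in the frame of rail between 0.054 and 0.068 m and y of each of packer18, packer21 in the frame of rail above 0.004 m and y of each of packer18, packer21 in the frame of unit below -0.099 m and height (world z) of each of packer18, packer21 below 0.006 m and angle between each of packer18, packer21's own z axis and vertical below 0.12 rad and linear speed of each of packer18, packer21 below 0.01 m/s and x of packer21 in the frame of rail between 0.054 and 0.068 m and y of unit in the frame of rail below 0.138 m) or (x of packer18 in the frame of rail between 0.054 and 0.068 m and y of each of packer18, packer24 in the frame of rail above 0.004 m and y of each of packer18, packer24 in the frame of unit below -0.099 m and height (world z) of each of packer18, packer24 below 0.006 m and angle between each of packer18, packer24's own z axis and vertical below 0.12 rad and linear speed of each of packer18, packer24 below 0.01 m/s and x of packer24 in the frame of rail between 0.054 and 0.068 m and y of unit in the frame of rail below 0.141 m) or (x of packer21 in the frame of rail between 0.054 and 0.068 m and y of each of packer21, packer24 in the frame of rail above 0.004 m and y of each of packer21, packer24 in the frame of unit below -0.099 m and height (world z) of each of packer21, packer24 below 0.006 m and angle between each of packer21, packer24's own z axis and vertical below 0.12 rad and linear speed of each of packer21, packer24 below 0.01 m/s and x of packer24 in the frame of rail between 0.054 and 0.068 m and y of unit in the frame of rail below 0.144 m))); the robot touches nothing.
It fails at once if the power unit or the bench stop is pressed with more than 70 N (forcing) (contact force between any of unit, rail and anything else above 70 N).
It fails at once if a bystander is moved by more than 30 mm (distance of any of oil_jar, slide_box, scanner, slide_tray, stain_bottle, coverslip_box, driver from where it was at the start of the episode above 0.03 m).
It also fails if it takes over 72 s, if anything falls off the work surface, if the arm or the gripper's body presses on something with over 40 N, if the wrist force passes 120 N, or if a joint passes its speed limit or range.

## Working session

There is one attempt and no reset: what is moved stays moved. The work goes in short steps, Python scripts to look and compute and a tool call to move; the robot and the scene stay as the last step left them, time stands still between calls to the robot, and variables do not carry over. Pictures are saved under pics/ and viewed, and the job is handed in when it is done.

Besides the shell and the picture viewer there is one more tool, called after "Request:" by a JSON object that holds its "api" and its "payload". apply_moves: Moves the arm, as the interface text tells. Its arguments: {"type":"object","properties":{"series":{"type":"array","items":{"type":"array","items":{"type":"number"}}},"force":{"type":"number"}},"required":["series"]}

```bash
ls; mkdir -p pics; cat > h.py <<'E'
import numpy as np, cv2
from plant import robot, vision
def grab(n,save=None):
    f=vision.grab_frame(n)
    if save: cv2.imwrite(f'pics/{save}.png',f['pixels'])
    return f
def ray(f,px):
    K=np.array(f['intrinsics']);E=np.array(f['extrinsics'])
    d=np.linalg.inv(K)@np.array([px[1],px[0],1.0]);R=E[:3,:3];t=E[:3,3]
    return -R.T@t, R.T@d
def at_z(f,px,z=0):
    c,d=ray(f,px);return c+d*(z-c[2])/d[2]
def proj(f,p):
    K=np.array(f['intrinsics']);E=np.array(f['extrinsics'])
    c=K@(E[:3,:3]@np.array(p)+E[:3,3]);return np.array([c[1]/c[2],c[0]/c[2]])
E
python3 - <<'E'
from h import *
for n in ['scene','top','wrist']:
    f=grab(n,n+'0'); c,d=ray(f,[200,320]); print(n,c.round(3),d.round(3),f['intrinsics'][0][0])
    for l in ['rail','rail_end','strap','unit','packer15','packer18','packer21','packer24','oil_jar','slide_box','scanner','driver']:
        r=vision.landmark_of(f,l)
        print(l,[(np.round(a['pixel']).tolist(),round(a['p'],2)) for a in r[:6]], [at_z(f,a['pixel'],0).round(3)[:2].tolist() for a in r[:2]])
print(robot.get_obs())
E
```

```text
pics
scene [ 1.056 -0.708  0.594] [-0.533  0.658 -0.532] 372.75640727946444
rail [([205.0, 345.0], 0.71)] [[0.534, 0.057]]
rail_end [([213.0, 385.0], 0.61), ([238.0, 423.0], 0.17)] [[0.644, 0.097], [0.782, 0.062]]
strap [] []
unit [([193.0, 383.0], 0.62)] [[0.582, 0.188]]
packer15 [([248.0, 239.0], 0.92), ([194.0, 448.0], 0.78), ([274.0, 280.0], 0.74), ([212.0, 302.0], 0.71), ([250.0, 321.0], 0.66), ([227.0, 272.0], 0.58)] [[0.456, -0.278], [0.738, 0.322]]
packer18 [([248.0, 239.0], 0.92), ([194.0, 448.0], 0.78), ([274.0, 280.0], 0.74), ([212.0, 302.0], 0.71), ([250.0, 321.0], 0.66), ([227.0, 272.0], 0.58)] [[0.456, -0.278], [0.738, 0.322]]
packer21 [([248.0, 239.0], 0.92), ([194.0, 448.0], 0.78), ([274.0, 280.0], 0.74), ([212.0, 302.0], 0.71), ([250.0, 321.0], 0.66), ([227.0, 272.0], 0.58)] [[0.456, -0.278], [0.738, 0.322]]
packer24 [([248.0, 239.0], 0.92), ([194.0, 448.0], 0.78), ([274.0, 280.0], 0.74), ([212.0, 302.0], 0.71), ([250.0, 321.0], 0.66), ([227.0, 272.0], 0.58)] [[0.456, -0.278], [0.738, 0.322]]
oil_jar [] []
slide_box [([322.0, 197.0], 0.9)] [[0.569, -0.477]]
scanner [
[... 1581 characters left out ...]
e_box [] []
scanner [] []
driver [] []
{'time': 1.95, 'q': array([ 1.23820353e+00,  1.15993945e-01,  1.44160103e+00,  2.20056772e-05,
        1.58400867e+00, -3.77996719e-02]), 'joint_vel': array([-0.00029058, -0.00182321,  0.00061212,  0.00244849, -0.00042389,
        0.00091921]), 'joint_torque': array([ 1.05741646e-02, -7.20997953e+01, -6.22774386e+01,  7.84797803e-02,
        1.81008404e-02,  3.61346707e-06]), 'ee_pos': array([0.196123  , 0.64588411, 0.40474958]), 'ee_rot': array([-3.14158250e+00, -2.24035346e-05,  2.84679982e+00]), 'contact_force': array([ 0.02700017, -0.54539783,  0.36021814]), 'torque': array([0.01062804, 0.02437723, 0.04749377]), 'gripper_width': 0.09301085913689222}
```

View images.

View pics/top0.png

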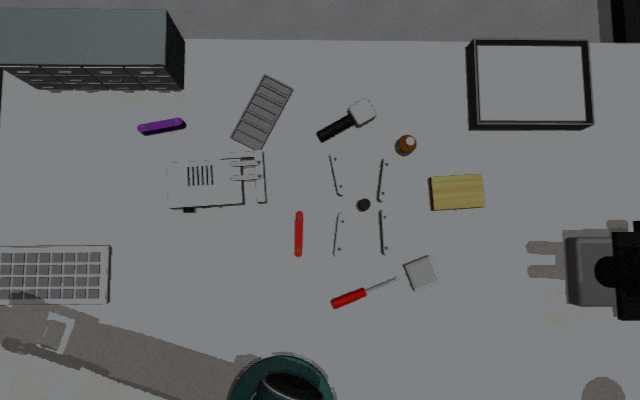

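View pics/scene0.png

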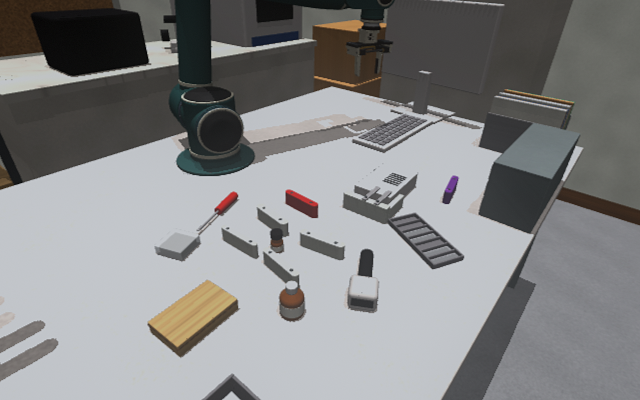

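```bash
python3 - <<'E'
import cv2
i=cv2.imread('pics/top0.png')[140:270,230:430]
cv2.imwrite('pics/top0c.png',cv2.resize(i,None,fx=4,fy=4,interpolation=cv2.INTER_CUBIC))
E
```

```text
(no output)
```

View pics/top0c.png

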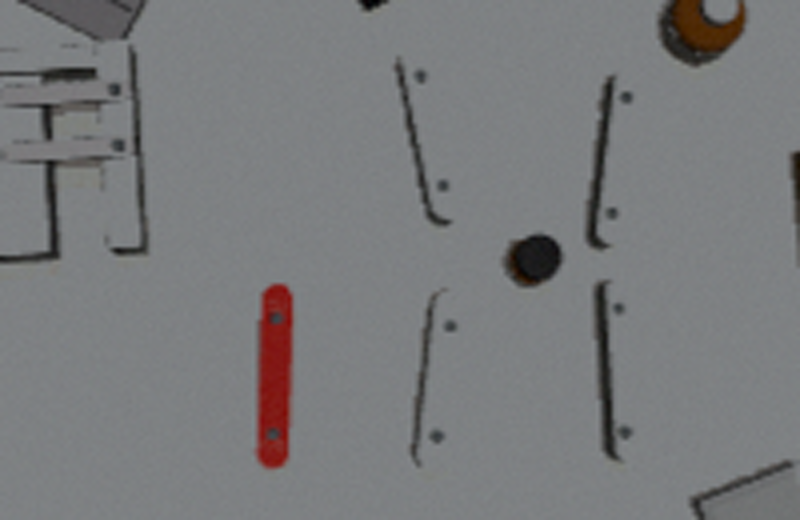

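```bash
cat >> h.py <<'E'
from scipy.spatial.transform import Rotation as Ro
def st():
    o=robot.get_obs();R=Ro.from_euler('xyz',o['ee_rot']).as_matrix();return o,R
def go(p,yaw=None):
    o,R=st();d=R.T@(np.array(p)-o['ee_pos'])
    y=np.arctan2(R[1,0],R[0,0]);s=0
    if yaw is not None: s=-np.degrees((yaw-y+np.pi)%(2*np.pi)-np.pi)
    print('t',round(o['time'],2),'pos',o['ee_pos'].round(4),'yaw',round(y,4),'F',o['contact_force'].round(1),'w',round(o['gripper_width'],4))
    print('move dx dy dz(mm)',(d*1000).round(1),'spin',round(s,2),'dist',round(np.linalg.norm(d)*1000))
E
python3 - <<'E'
from h import *
go([0.44,-0.14,0.33],np.pi)
E
```

```text
t 1.95 pos [0.1961 0.6459 0.4047] yaw 2.8468 F [ 0.  -0.5  0.4] w 0.093
move dx dy dz(mm) [-461.7 -681.1   74.7] spin -16.89 dist 826
```

Request:
{"api": "apply_moves", "payload": {"series": [[-1, -0.154, -0.227, 0.02, -5.6], [-1, -0.154, -0.227, 0.02, -5.6], [-1, -0.154, -0.227, 0.02, -5.6], [-1, -0.18, -0.28, 0.02, -17], [-1, -0.18, -0.28, 0.02, -17], [-1, -0.18, -0.28, 0.02, -17], [-1, -0.18, -0.28, 0.02, -17], [-1, -0.18, -0.28, 0.02, -17]]}}

```text
time: 2.62
ee_pos: [0.2867, 0.324, 0.3847]
ee_rot: [3.141, 0.0, -3.139]
contact_force: [0.6, 0.4, 0.3]
gripper_width: 0.0932
```

```bash
python3 - <<'E'
from h import *
go([0.44,-0.14,0.33],np.pi)
E
```

```text
t 2.62 pos [0.2867 0.324  0.3847] yaw -3.139 F [0.6 0.4 0.3] w 0.0932
move dx dy dz(mm) [-152.  -464.4   54.6] spin 0.15 dist 492
```

Request:
{"api": "apply_moves", "payload": {"series": [[-1, -0.1, -0.3, 0.03, 0], [-1, -0.1, -0.3, 0.03, 0], [-1, -0.1, -0.3, 0.03, 0], [-1, -0.1, -0.3, 0.03, 0], [-1, -0.1, -0.3, 0.03, 0], [-1, -0.1, -0.3, 0.03, 0], [-1, -0.1, -0.3, 0.03, 0], [-1, -0.1, -0.3, 0.03, 0]]}}

```text
time: 3.28
ee_pos: [0.3876, 0.0213, 0.3546]
ee_rot: [-3.141, 0.001, -3.141]
contact_force: [-0.1, 0.9, -0.7]
gripper_width: 0.0929
```

Request:
{"api": "apply_moves", "payload": {"series": [[-1, -0.052, -0.165, 0.025, 0], [-1, -0.052, -0.165, 0.025, 0], [-1, -0.052, -0.165, 0.025, 0], [-1, -0.052, -0.165, 0.025, 0], [-1, -0.052, -0.165, 0.025, 0], [-1, -0.052, -0.165, 0.025, 0], [-1, -0.052, -0.165, 0.025, 0]]}}

```text
time: 3.87
ee_pos: [0.4398, -0.1438, 0.3295]
ee_rot: [3.141, 0.001, 3.141]
contact_force: [0.6, -0.4, -0.4]
gripper_width: 0.0929
```

```bash
python3 - <<'E'
from h import *
go([0.44,-0.14,0.33],np.pi)
f=grab('wrist','w1')
for l in ['packer21','oil_jar','rail','strap','rail_end','unit']:
    r=vision.landmark_of(f,l)
    print(l,[(np.round(a['pixel']).tolist(),round(a['p'],2),at_z(f,a['pixel'],0).round(3)[:2].tolist()) for a in r])
E
```

```text
t 3.87 pos [ 0.4398 -0.1438  0.3295] yaw 3.1412 F [ 0.6 -0.4 -0.4] w 0.0929
move dx dy dz(mm) [-0.2  3.8 -0.5] spin -0.02 dist 4
packer21 [([204.0, 209.0], 0.8, [0.455, -0.269]), ([318.0, 219.0], 0.8, [0.595, -0.271]), ([327.0, 323.0], 0.79, [0.607, -0.147]), ([202.0, 416.0], 0.75, [0.451, -0.046])]
oil_jar [([322.0, 219.0], 0.65, [0.601, -0.272]), ([268.0, 261.0], 0.61, [0.53, -0.218])]
rail []
strap []
rail_end []
unit []
```

View pics/w1.png

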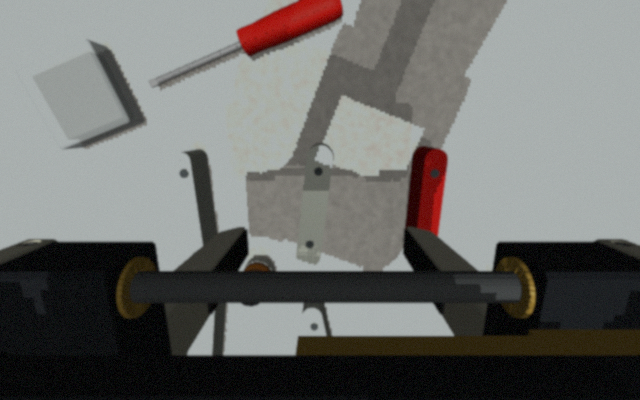

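Request:
{"api": "apply_moves", "payload": {"series": [[-1, -0.15, -0.02, 0, 0], [-1, -0.15, -0.02, 0, 0], [-1, -0.15, -0.02, 0, 0], [-1, -0.15, -0.02, 0, 0], [-1, -0.15, -0.02, 0, 0]]}}

```text
time: 4.63
ee_pos: [0.5933, -0.1623, 0.3293]
ee_rot: [3.142, 0.002, -3.138]
contact_force: [0.5, 0.1, -0.2]
gripper_width: 0.0931
```

```bash
python3 - <<'E'
from h import *
f=grab('wrist','w2')
for l in ['packer21']:
    r=vision.landmark_of(f,l)
    print(l,[(np.round(a['pixel']).tolist(),round(a['p'],2),at_z(f,a['pixel'],0).round(3)[:2].tolist()) for a in r])
E
```

```text
packer21 [([45.0, 448.0], 0.96, [0.451, -0.047]), ([194.0, 220.0], 0.93, [0.597, -0.276]), ([40.0, 338.0], 0.64, [0.447, -0.151]), ([48.0, 215.0], 0.62, [0.454, -0.269]), ([207.0, 338.0], 0.58, [0.611, -0.149])]
```

View pics/w2.png

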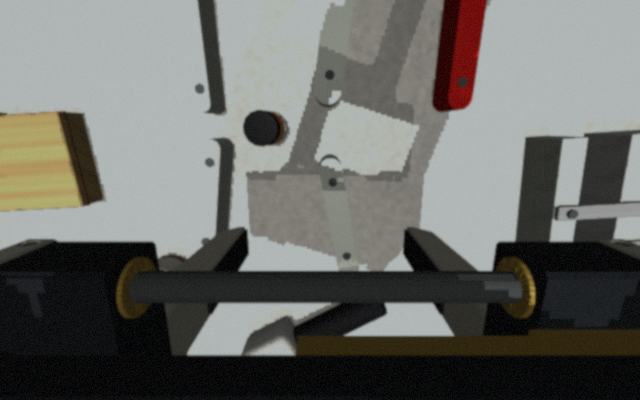

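Request:
{"api": "apply_moves", "payload": {"series": [[-1, -0.13, 0, 0, 0], [-1, -0.13, 0, 0, 0], [-1, -0.13, 0, 0, 0], [-1, -0.13, 0, 0, 0], [-1, -0.13, 0, 0, 0]]}}

```text
time: 5.15
ee_pos: [0.7211, -0.1611, 0.3288]
ee_rot: [3.141, -0.001, -3.137]
contact_force: [-0.7, -0.3, 0.4]
gripper_width: 0.0932
```

```bash
python3 - <<'E'
from h import *
f=grab('wrist','w3')
for l in ['packer21','oil_jar']:
    r=vision.landmark_of(f,l)
    print(l,[(np.round(a['pixel']).tolist(),round(a['p'],2),at_z(f,a['pixel'],0).round(3)[:2].tolist()) for a in r])
np.savez('w3.npz',K=f['intrinsics'],E=f['extrinsics'])
E
```

```text
packer21 [([81.0, 340.0], 0.75, [0.611, -0.148]), ([63.0, 209.0], 0.7, [0.595, -0.274])]
oil_jar [([211.0, 338.0], 0.32, [0.742, -0.147])]
```

View pics/w3.png

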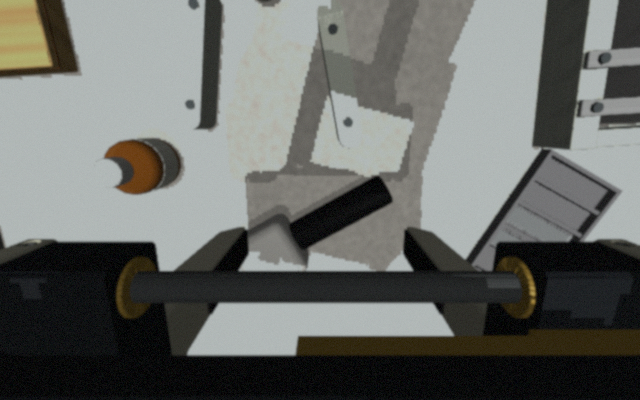

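```bash
python3 - <<'E'
import cv2, numpy as np
def enh(n,r0,r1,c0,c1,k):
    i=cv2.imread(f'pics/{n}.png'); g=cv2.cvtColor(i,cv2.COLOR_BGR2LAB); g[...,0]=cv2.createCLAHE(8,(16,16)).apply(cv2.medianBlur(g[...,0],3))
    return cv2.resize(cv2.cvtColor(g,cv2.COLOR_LAB2BGR)[r0:r1,c0:c1],None,fx=k,fy=k,interpolation=cv2.INTER_CUBIC)
cv2.imwrite('pics/e1.png',enh('w1',130,270,160,460,2.6))
cv2.imwrite('pics/e2.png',enh('w2',0,240,180,480,2.5))
cv2.imwrite('pics/e3.png',enh('w3',0,160,160,460,2.6))
E
```

```text
(no output)
```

View pics/e1.png

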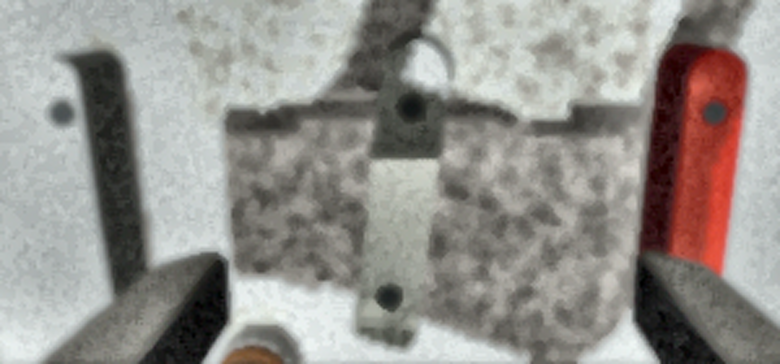

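View pics/e2.png

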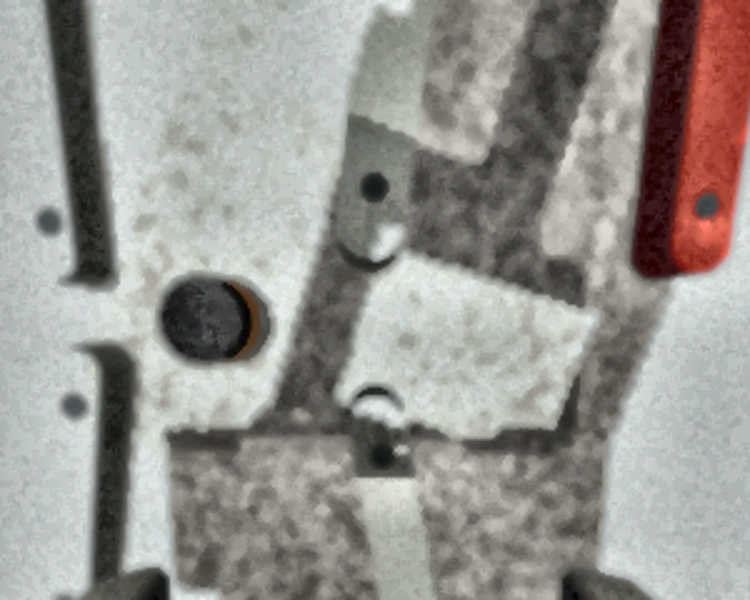

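View pics/e3.png

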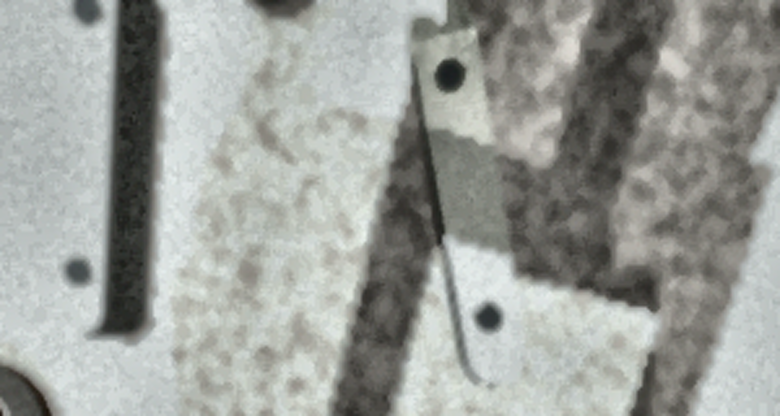

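```bash
python3 - <<'E'
from h import *
d=np.load('w3.npz');K=d['K'];E3=d['E']
def T(p,r):
    M=np.eye(4);M[:3,:3]=Ro.from_euler('xyz',r).as_matrix();M[:3,3]=p;return M
T3=T([0.7211,-0.1611,0.3288],[3.141,-0.001,-3.137]);C=E3@T3
poses={'w1':([0.4398,-0.1438,0.3295],[3.141,.001,3.141]),'w2':([0.5933,-0.1623,0.3293],[3.142,.002,-3.138]),'w3':([0.7211,-0.1611,0.3288],[3.141,-0.001,-3.137])}
np.savez('cam.npz',K=K,C=C)
s=3000 #px/m
outs=[]
for n,(x0,x1) in {'w1':(0.37,0.53),'w2':(0.39,0.66),'w3':(0.53,0.69)}.items():
    E=C@np.linalg.inv(T(*poses[n])); print(n,(-E[:3,:3].T@E[:3,3]).round(3))
    # plane z=.04: world(x,y)-> out px: col=(y1-y)... keep col = (y-y0)*s,row=(x-x0)*s
    y0=-0.32
    P=K@np.column_stack([E[:3,0]/s,E[:3,1]/s,E[:3,:3]@np.array([x0,y0,0.04])+E[:3,3]]) # (row,col,1)
    H=P[:,[1,0,2]]
    i=cv2.imread(f'pics/{n}.png'); W=int(.26*s); Hh=int((x1-x0)*s)
    o=cv2.warpPerspective(i,H,(W,Hh),flags=cv2.INTER_CUBIC|cv2.WARP_INVERSE_MAP)
    g=cv2.cvtColor(o,cv2.COLOR_BGR2LAB); g[...,0]=cv2.createCLAHE(8,(6,6)).apply(cv2.GaussianBlur(g[...,0],(5,5),0))
    o=cv2.cvtColor(g,cv2.COLOR_LAB2BGR)
    for k in range(0,W,int(.01*s)): cv2.line(o,(k,0),(k,8 if k%150 else 16),(0,0,255))
    for k in range(0,Hh,int(.01*s)): cv2.line(o,(0,k),(8,k),(0,0,255))
    if o.shape[0]>600:o=o[-600:]
    cv2.imwrite(f'pics/r_{n}.png',o)
E
```

```text
w1 [ 0.373 -0.145  0.309]
w2 [ 0.527 -0.163  0.309]
w3 [ 0.654 -0.162  0.309]
```

View pics/r_w1.png

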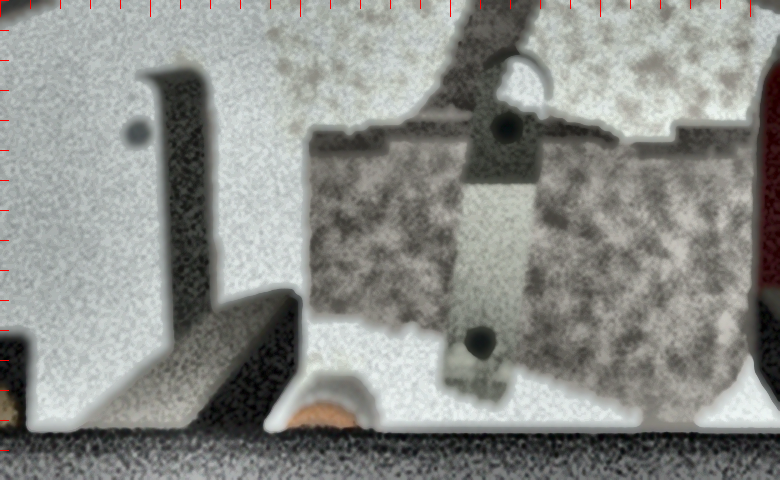

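View pics/r_w2.png

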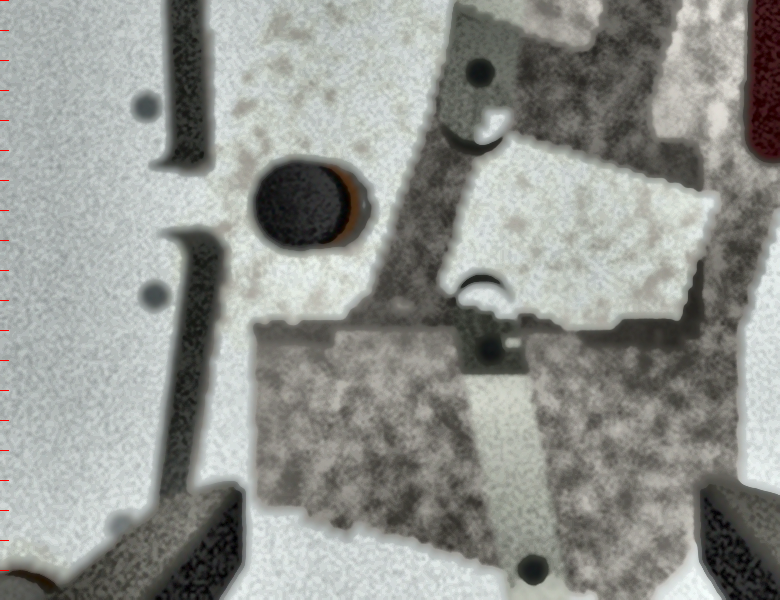

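View pics/r_w3.png

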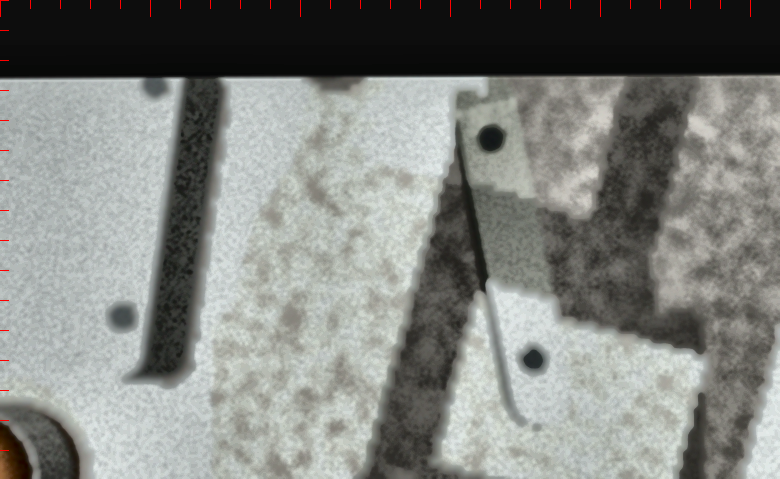

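Request:
{"api": "apply_moves", "payload": {"series": [[-1, 0.06, 0.24, 0, 0], [-1, 0.06, 0.24, 0, 0], [-1, 0.06, 0.24, 0, 0], [-1, 0.06, 0.24, 0, 0], [-1, 0.06, 0.24, 0, 0], [-1, 0.06, 0.24, 0, 0], [-1, 0.06, 0.24, 0, 0], [-1, 0.06, 0.24, 0, 0]]}}

```text
time: 5.97
ee_pos: [0.6564, 0.0796, 0.3318]
ee_rot: [-3.141, 0.003, -3.136]
contact_force: [-1.2, 0.4, -0.7]
gripper_width: 0.0932
```

```bash
python3 - <<'E'
from h import *
go([0.68,0.08,0.33],np.pi)
f=grab('wrist','w4')
for l,z in [('rail',0),('strap',.056),('rail_end',.02),('unit',0)]:
    r=vision.landmark_of(f,l)
    print(l,[(np.round(a['pixel']).tolist(),round(a['p'],2),at_z(f,a['pixel'],z).round(4)[:2].tolist()) for a in r])
np.savez('w4.npz',K=f['intrinsics'],E=f['extrinsics'])
s=3500;x0,y0=.49,.02
K=np.array(f['intrinsics']);E=np.array(f['extrinsics'])
P=K@np.column_stack([E[:3,0]/s,E[:3,1]/s,E[:3,:3]@np.array([x0,y0,0.05])+E[:3,3]])
o=cv2.warpPerspective(f['pixels'],P[:,[1,0,2]],(int(.14*s),int(.17*s)),flags=cv2.INTER_CUBIC|cv2.WARP_INVERSE_MAP)
g=cv2.cvtColor(o,cv2.COLOR_BGR2LAB); g[...,0]=cv2.createCLAHE(4,(6,6)).apply(g[...,0])
o=cv2.cvtColor(g,cv2.COLOR_LAB2BGR)
cv2.imwrite('pics/r_w4.png',o)
E
```

```text
t 5.97 pos [0.6564 0.0796 0.3318] yaw -3.1359 F [-1.2  0.4 -0.7] w 0.0932
move dx dy dz(mm) [-23.6   0.3   1.9] spin 0.33 dist 24
rail [([66.0, 308.0], 0.67, [0.5336, 0.0617]), ([191.0, 340.0], 0.2, [0.6573, 0.0943])]
strap [([135.0, 333.0], 0.74, [0.5972, 0.0853])]
rail_end [([195.0, 339.0], 0.82, [0.6569, 0.0926]), ([123.0, 442.0], 0.17, [0.586, 0.1896])]
unit [([122.0, 441.0], 0.64, [0.5853, 0.1966])]
```

View pics/r_w4.png

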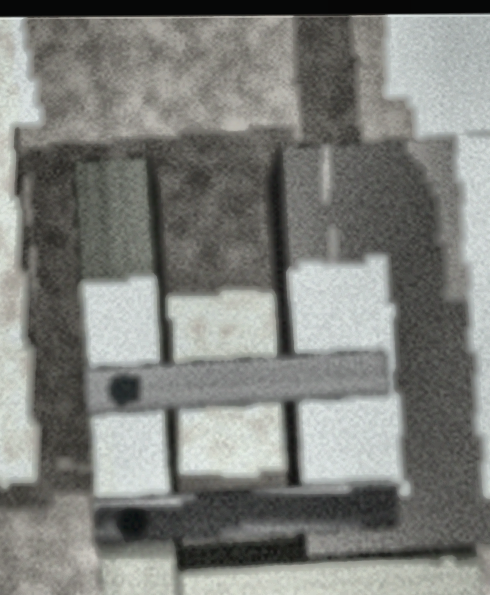

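View pics/w4.png

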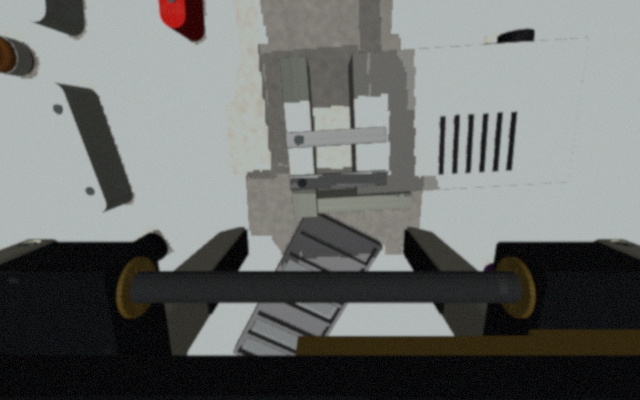

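```bash
python3 - <<'E'
from h import *
go([0.572,-0.157,0.26],np.pi+np.radians(10.8))
E
```

```text
t 6.22 pos [0.6582 0.0769 0.3307] yaw -3.1401 F [-0.1  0.3  0.2] w 0.0929
move dx dy dz(mm) [  86.6 -233.8   70.6] spin -10.71 dist 259
```

Request:
{"api": "apply_moves", "payload": {"series": [[-0.2, 0.0866, -0.234, 0.07, -10.7], [-0.2, 0.0866, -0.234, 0.07, -10.7], [-0.2, 0.0866, -0.234, 0.07, -10.7], [-0.2, 0.0866, -0.234, 0.07, -10.7], [-0.2, 0.0866, -0.234, 0.07, -10.7], [-0.2, 0.0866, -0.234, 0.07, -10.7], [-0.2, 0.0866, -0.234, 0.07, -10.7], [-0.2, 0.0866, -0.234, 0.07, -10.7]]}}

```text
time: 6.88
ee_pos: [0.5707, -0.1604, 0.2596]
ee_rot: [-3.142, -0.0, -2.958]
contact_force: [0.5, 0.6, 0.4]
gripper_width: 0.0559
```

```bash
python3 - <<'E'
from h import *
go([0.572,-0.157,0.192],np.pi+np.radians(10.8))
f=grab('wrist','w5')
E
```

```text
t 6.88 pos [ 0.5707 -0.1604  0.2596] yaw -2.9578 F [0.5 0.6 0.4] w 0.0559
move dx dy dz(mm) [-1.9  3.1 67.6] spin -0.27 dist 68
```

View pics/w5.png

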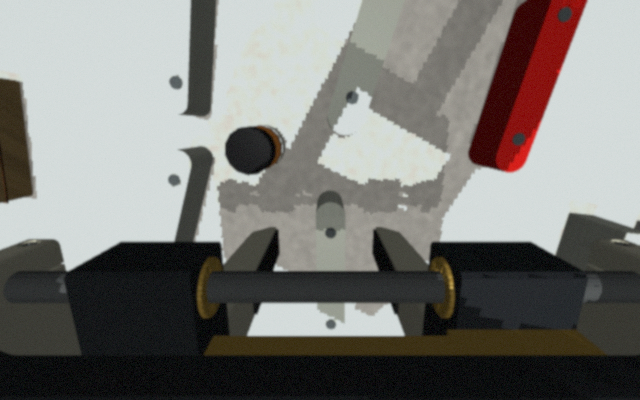

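Request:
{"api": "apply_moves", "payload": {"series": [[-0.2, -0.002, 0.001, 0.035, 0], [-0.2, -0.002, 0.001, 0.068, 0], [-0.2, -0.002, 0.001, 0.068, 0], [-0.2, -0.002, 0.001, 0.068, 0], [1, -0.002, 0.001, 0.068, 0], [1, -0.002, 0.001, 0.068, 0], [1, -0.002, 0.001, 0.068, 0], [1, -0.002, 0.001, 0.068, 0]], "force": 40}}

```text
time: 7.6
ee_pos: [0.5736, -0.1575, 0.1935]
ee_rot: [-3.141, 0.002, -2.957]
contact_force: [-0.2, 0.5, -0.1]
gripper_width: 0.0336
```

Request:
{"api": "apply_moves", "payload": {"series": [[1, 0, 0, 0, 0], [1, 0, 0, 0, 0], [1, 0, 0, 0, 0]]}}

```text
time: 7.85
ee_pos: [0.5737, -0.1575, 0.1941]
ee_rot: [-3.141, 0.003, -2.957]
contact_force: [-1.7, 1.3, 6.5]
gripper_width: 0.0206
```

```bash
cat >> h.py <<'E'
O=np.array([.534,.062]);TH=.066
def railp(x,y): 
    c,s=np.cos(TH),np.sin(TH);return O+np.array([c*x-s*y,s*x+c*y])
def torail(p):
    c,s=np.cos(TH),np.sin(TH);d=np.array(p[:2])-O;return np.array([c*d[0]+s*d[1],-s*d[0]+c*d[1]])
E
python3 - <<'E'
from h import *
p=railp(-.117,.014)
go([*p,0.272],np.pi+TH)
E
```

```text
t 7.85 pos [ 0.5737 -0.1575  0.1941] yaw -2.9566 F [-1.7  1.3  6.5] w 0.0206
move dx dy dz(mm) [113.  250.7 -78.5] spin 6.82 dist 286
```

Request:
{"api": "apply_moves", "payload": {"series": [[1, 0, 0, -0.04, 0], [1, 0, 0, -0.08, 0], [1, 0, 0, -0.08, 0], [1, 0.056, 0.125, -0.08, 3.4], [1, 0.056, 0.125, -0.08, 3.4], [1, 0.113, 0.25, -0.08, 6.8], [1, 0.113, 0.25, -0.08, 6.8], [1, 0.113, 0.25, -0.08, 6.8]]}}

```text
time: 8.52
ee_pos: [0.4528, 0.0145, 0.2731]
ee_rot: [-3.141, 0.003, -3.076]
contact_force: [0.4, 0.4, -2.2]
gripper_width: 0.0204
```

Request:
{"api": "apply_moves", "payload": {"series": [[1, 0.02, 0.054, 0, 1.7], [1, 0.02, 0.054, 0, 1.7], [1, 0.02, 0.054, 0, 1.7], [1, 0.02, 0.054, 0, 1.7], [1, 0.02, 0.054, 0, 1.7]]}}

```text
time: 8.93
ee_pos: [0.4296, 0.0667, 0.273]
ee_rot: [-3.141, 0.003, -3.106]
contact_force: [0.0, -0.1, -2.3]
gripper_width: 0.0205
```

```bash
python3 - <<'E'
from h import *
p=railp(-.117,.014)
go([*p,0.198],np.pi+TH)
f=grab('wrist','w6');f=grab('scene','s6')
E
```

```text
t 8.93 pos [0.4296 0.0667 0.273 ] yaw -3.1059 F [ 0.  -0.1 -2.3] w 0.0205
move dx dy dz(mm) [13.4  2.1 75. ] spin -1.74 dist 76
```

View pics/w6.png

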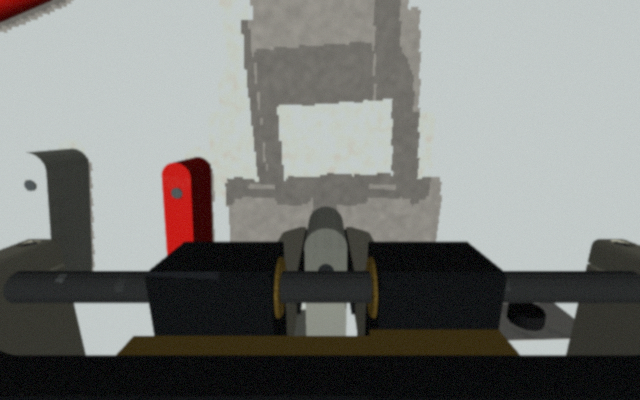

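View pics/s6.png

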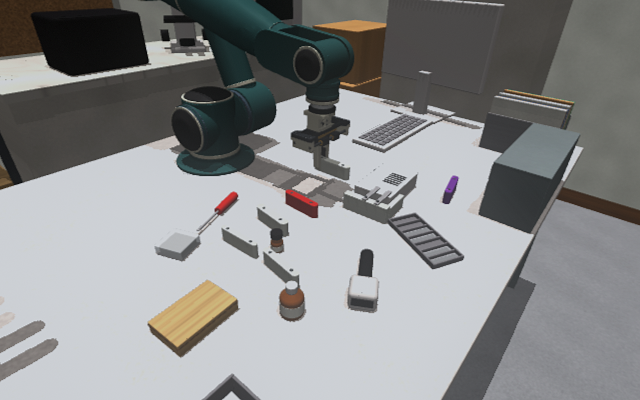

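Request:
{"api": "apply_moves", "payload": {"series": [[1, 0.0135, 0.002, 0.03, -1.7], [1, 0.0135, 0.002, 0.06, -1.7], [1, 0.0135, 0.002, 0.075, -1.7], [1, 0.0135, 0.002, 0.075, -1.7], [1, 0.0135, 0.002, 0.075, -1.7]]}}

```text
time: 9.45
ee_pos: [0.4166, 0.0671, 0.1975]
ee_rot: [-3.141, 0.001, -3.079]
contact_force: [-0.1, 0.3, -2.1]
gripper_width: 0.021
```

```bash
python3 - <<'E'
from h import *
p=railp(-.072,.016)
go([*p,0.197],np.pi+TH)
f=grab('top','t7');f=f['pixels'][150:270,200:330];cv2.imwrite('pics/t7c.png',cv2.resize(f,None,fx=5,fy=5,interpolation=cv2.INTER_CUBIC))
E
```

```text
t 9.45 pos [0.4166 0.0671 0.1975] yaw -3.0788 F [-0.1  0.3 -2.1] w 0.021
move dx dy dz(mm) [-44.8   3.3   0.5] spin -0.18 dist 45
```

View pics/t7c.png

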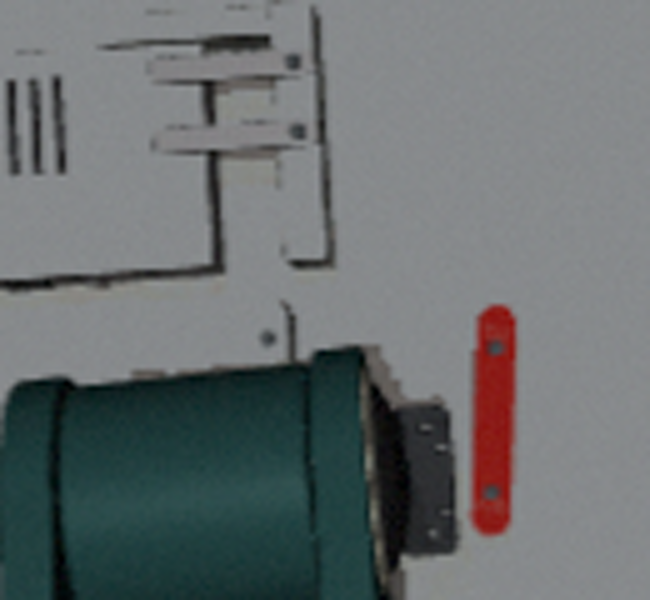

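Request:
{"api": "apply_moves", "payload": {"series": [[1, 0, 0.006, 0, 0], [1, -0.01, 0.006, 0, 0], [1, -0.02, 0.006, 0, 0], [1, -0.03, 0.006, 0, 0], [1, -0.04, 0.006, 0, 0], [1, -0.04, 0.006, 0, 0]]}}

```text
time: 10.0
ee_pos: [0.4578, 0.076, 0.1994]
ee_rot: [-3.141, 0.004, -3.079]
contact_force: [0.3, 0.7, -2.2]
gripper_width: 0.0208
```

```bash
python3 - <<'E'
from h import *
print(torail(st()[0]['ee_pos']));go([*railp(-.072,.016),.197],np.pi+TH)
f=grab('top','t8');f=f['pixels'][150:270,200:330];cv2.imwrite('pics/t8c.png',cv2.resize(f,None,fx=5,fy=5,interpolation=cv2.INTER_CUBIC))
E
```

```text
[-0.07512726  0.01902636]
t 10.0 pos [0.4578 0.076  0.1994] yaw -3.0789 F [ 0.3  0.7 -2.2] w 0.0208
move dx dy dz(mm) [-3.1 -3.   2.4] spin -0.19 dist 5
```

View pics/t8c.png

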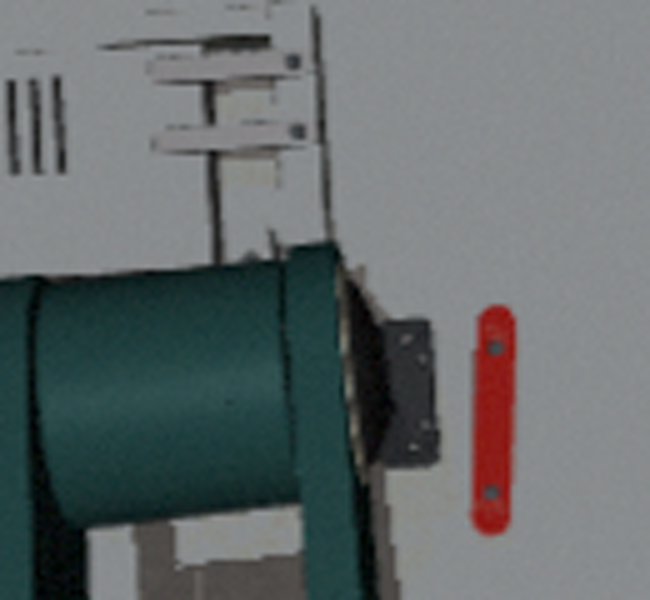

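Request:
{"api": "apply_moves", "payload": {"series": [[1, 0, -0.003, 0, 0], [1, 0, -0.006, 0, 0], [1, 0, -0.006, 0, 0]]}}

```text
time: 10.3
ee_pos: [0.4571, 0.0695, 0.1993]
ee_rot: [-3.141, 0.003, -3.079]
contact_force: [-0.0, 0.3, -1.7]
gripper_width: 0.0209
```

Request:
{"api": "apply_moves", "payload": {"series": [[1, 0, -0.001, 0, 0], [1, 0, -0.002, 0, 0], [1, 0, -0.002, 0, 0]]}}

```text
time: 10.55
ee_pos: [0.4569, 0.0677, 0.1994]
ee_rot: [3.141, 0.003, -3.079]
contact_force: [-2.4, 6.1, -1.3]
gripper_width: 0.0206
```

Request:
{"api": "apply_moves", "payload": {"series": [[1, 0, 0.006, 0, 0], [1, 0, 0.012, 0, 0], [1, 0, 0.013, 0, 0], [1, 0, 0.013, 0, 0]]}}

```text
time: 10.88
ee_pos: [0.456, 0.0811, 0.1994]
ee_rot: [3.141, 0.003, -3.078]
contact_force: [-0.5, 0.1, -2.0]
gripper_width: 0.0208
```

Request:
{"api": "apply_moves", "payload": {"series": [[1, 0, 0.001, 0, 0], [1, 0, 0.002, 0, 0], [1, 0, 0.002, 0, 0]]}}

```text
time: 11.13
ee_pos: [0.4559, 0.0832, 0.1993]
ee_rot: [3.141, 0.003, -3.078]
contact_force: [-0.9, 0.1, -3.5]
gripper_width: 0.021
```

Request:
{"api": "apply_moves", "payload": {"series": [[1, 0, 0.0005, 0, 0], [1, 0, 0.001, 0, 0], [1, 0, 0.001, 0, 0]]}}

```text
time: 11.38
ee_pos: [0.4559, 0.0842, 0.1993]
ee_rot: [3.141, 0.003, -3.078]
contact_force: [-0.8, -0.5, -1.7]
gripper_width: 0.0207
```

Request:
{"api": "apply_moves", "payload": {"series": [[1, 0, 0.0005, 0, 0], [1, 0, 0.001, 0, 0], [1, 0, 0.001, 0, 0]]}}

```text
time: 11.63
ee_pos: [0.4558, 0.0851, 0.1993]
ee_rot: [-3.141, 0.003, -3.078]
contact_force: [-0.3, -3.2, -2.1]
gripper_width: 0.021
```

Request:
{"api": "apply_moves", "payload": {"series": [[1, 0, -0.008, 0, 0], [1, 0, -0.015, 0, 0], [1, -0.005, -0.015, 0, 0], [1, -0.01, -0.015, 0, 0], [1, -0.015, -0.015, 0, 0], [1, -0.02, -0.015, 0, 0], [1, -0.025, -0.015, 0, 0]]}}

```text
time: 12.22
ee_pos: [0.4823, 0.0718, 0.1994]
ee_rot: [-3.141, 0.003, -3.078]
contact_force: [-0.6, -0.4, -2.6]
gripper_width: 0.0208
```

Request:
{"api": "apply_moves", "payload": {"series": [[1, -0.005, 0, 0, 0], [1, -0.01, 0, 0, 0], [1, -0.015, 0, 0, 0], [1, -0.02, 0, 0, 0], [1, -0.025, 0, 0, 0], [1, -0.03, 0, 0, 0]]}}

```text
time: 12.72
ee_pos: [0.5128, 0.0738, 0.1994]
ee_rot: [-3.141, 0.003, -3.078]
contact_force: [0.4, 0.2, -2.3]
gripper_width: 0.0206
```

```bash
python3 - <<'E'
from h import *
print(torail(st()[0]['ee_pos']));go([*railp(-.016,.012),.195],np.pi+TH)
E
```

```text
[-0.02039787  0.01317461]
t 12.72 pos [0.5128 0.0738 0.1994] yaw -3.0782 F [ 0.4  0.2 -2.3] w 0.0206
move dx dy dz(mm) [-4.4 -1.2  4.4] spin -0.15 dist 6
```

Request:
{"api": "apply_moves", "payload": {"series": [[1, -0.002, -0.0015, 0.002, 0], [1, -0.002, -0.0015, 0.004, 0], [1, -0.002, -0.0015, 0.005, 0], [1, -0.002, -0.0015, 0.005, 0]]}}

```text
time: 13.05
ee_pos: [0.5146, 0.0724, 0.194]
ee_rot: [-3.141, 0.002, -3.078]
contact_force: [-0.1, -0.2, -2.5]
gripper_width: 0.0208
```

Request:
{"api": "apply_moves", "payload": {"series": [[0, 0, 0, 0, 0], [0, 0, 0, 0, 0], [0, 0, 0, 0, 0], [0, 0, 0, 0, 0], [0, 0, 0, 0, 0]]}}

```text
time: 13.47
ee_pos: [0.5146, 0.0724, 0.1941]
ee_rot: [-3.141, 0.002, -3.078]
contact_force: [0.0, 0.8, -0.3]
gripper_width: 0.0454
```

```bash
python3 - <<'E'
from h import *
print(torail(st()[0]['ee_pos']));go([*railp(-.1,.011),.26],np.pi/2+TH)
E
```

```text
[-0.01864287  0.0116408 ]
t 13.47 pos [0.5146 0.0724 0.1941] yaw -3.0782 F [ 0.   0.8 -0.3] w 0.0454
move dx dy dz(mm) [ 81.2  -0.9 -66. ] spin 89.85 dist 105
```

Request:
{"api": "apply_moves", "payload": {"series": [[0, 0, 0, -0.04, 0], [0.5, 0, 0, -0.07, 0], [1, 0.03, 0, -0.07, 7], [1, 0.06, 0, -0.07, 14], [1, 0.085, 0, -0.07, 21], [1, 0.085, 0, -0.07, 28], [1, 0.085, 0, -0.07, 35], [1, 0.085, 0, -0.07, 42]]}}

```text
time: 14.13
ee_pos: [0.4293, 0.067, 0.2644]
ee_rot: [3.14, 0.003, 2.466]
contact_force: [0.7, -0.5, -0.2]
gripper_width: 0.0047
```

Request:
{"api": "apply_moves", "payload": {"series": [[1, 0, 0, 0, 7], [1, 0, 0, 0, 14], [1, 0, 0, 0, 21], [1, 0, 0, 0, 28], [1, 0, 0, 0, 35], [1, 0, 0, 0, 42], [1, 0, 0, 0, 48], [1, 0, 0, 0, 48]]}}

```text
time: 14.8
ee_pos: [0.4293, 0.067, 0.2645]
ee_rot: [3.138, 0.0, 1.623]
contact_force: [0.1, 0.2, 0.6]
gripper_width: 0.0004
```

```bash
python3 - <<'E'
from h import *
print(torail(st()[0]['ee_pos']));go([*railp(-.085,.0105),.2],np.pi/2+TH)
f=grab('top','t9');f=f['pixels'][150:270,200:330];cv2.imwrite('pics/t9c.png',cv2.resize(f,None,fx=5,fy=5,interpolation=cv2.INTER_CUBIC))
f=grab('scene','s9');f=f['pixels'][150:270,280:450];cv2.imwrite('pics/s9c.png',cv2.resize(f,None,fx=4,fy=4,interpolation=cv2.INTER_CUBIC))
E
```

```text
[-0.10418754  0.01189416]
t 14.8 pos [0.4293 0.067  0.2645] yaw 1.6229 F [0.1 0.2 0.6] w 0.0004
move dx dy dz(mm) [-1.1 19.  64.6] spin -0.8 dist 67
```

View pics/t9c.png

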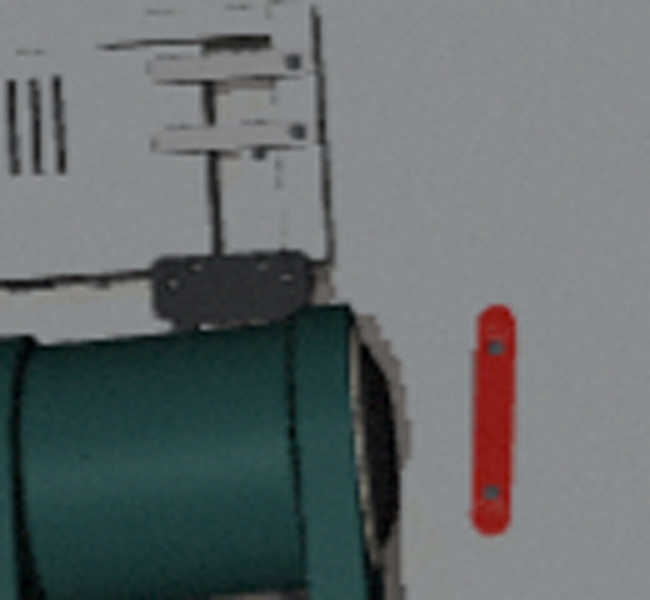

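View pics/s9c.png

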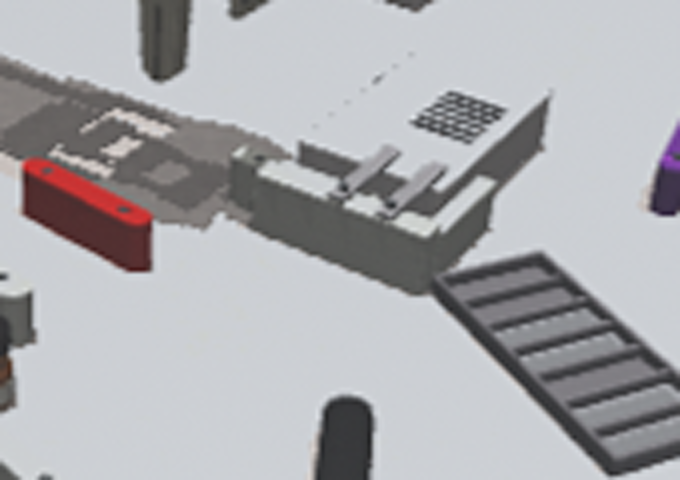

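Request:
{"api": "apply_moves", "payload": {"series": [[1, -0.001, 0.01, 0.03, -0.8], [1, -0.001, 0.01, 0.06, -0.8], [1, -0.001, 0.01, 0.065, -0.8], [1, -0.001, 0.02, 0.065, -0.8], [1, -0.001, 0.03, 0.065, -0.8], [1, -0.001, 0.04, 0.065, -0.8], [1, -0.001, 0.05, 0.065, -0.8]]}}

```text
time: 15.48
ee_pos: [0.4802, 0.0691, 0.2005]
ee_rot: [3.138, 0.0, 1.647]
contact_force: [-8.5, -1.1, 1.7]
gripper_width: 0.0004
```

```bash
python3 - <<'E'
from h import *
print(torail(st()[0]['ee_pos']));go([*railp(-.02,.0105),.2],np.pi/2+TH)
E
```

```text
[-0.05317248  0.01065196]
t 15.48 pos [0.4802 0.0691 0.2005] yaw 1.6475 F [-8.5 -1.1  1.7] w 0.0004
move dx dy dz(mm) [-0.5 33.2  0.6] spin 0.61 dist 33
```

Request:
{"api": "apply_moves", "payload": {"series": [[1, 0, 0.005, 0, 0.6], [1, 0, 0.01, 0, 0.6], [1, 0, 0.015, 0, 0.6], [1, 0, 0.02, 0, 0.6], [1, 0, 0.025, 0, 0.6], [1, 0, 0.029, 0, 0.6], [1, 0, 0.031, 0, 0.6]]}}

```text
time: 16.07
ee_pos: [0.5116, 0.0715, 0.2007]
ee_rot: [3.138, 0.0, 1.637]
contact_force: [-2.1, -0.4, 1.8]
gripper_width: 0.0004
```

Request:
{"api": "apply_moves", "payload": {"series": [[1, 0, 0.001, 0, 0], [1, 0, 0.002, 0, 0], [1, 0, 0.003, 0, 0]]}}

```text
time: 16.32
ee_pos: [0.5146, 0.0717, 0.2006]
ee_rot: [3.138, 0.0, 1.637]
contact_force: [-2.2, -0.0, 0.9]
gripper_width: 0.0004
```

Request:
{"api": "apply_moves", "payload": {"series": [[1, 0, 0.001, 0, 0], [1, 0, 0.002, 0, 0], [1, 0, 0.003, 0, 0]]}}

```text
time: 16.57
ee_pos: [0.5176, 0.0719, 0.2007]
ee_rot: [3.138, 0.0, 1.637]
contact_force: [-2.9, -0.0, 1.3]
gripper_width: 0.0004
```

Request:
{"api": "apply_moves", "payload": {"series": [[1, 0, 0.001, 0, 0], [1, 0, 0.0015, 0, 0], [1, 0, 0.0015, 0, 0]]}}

```text
time: 16.82
ee_pos: [0.5192, 0.072, 0.2006]
ee_rot: [3.138, 0.0, 1.637]
contact_force: [-1.0, -0.2, 0.5]
gripper_width: 0.0003
```

```bash
python3 - <<'E'
from h import *
print(torail(st()[0]['ee_pos']));go([*railp(-.02,.0105),.2],np.pi/2+TH)
f=grab('top','t10');f=f['pixels'][150:270,200:330];cv2.imwrite('pics/t10c.png',cv2.resize(f,None,fx=5,fy=5,interpolation=cv2.INTER_CUBIC))
E
```

```text
[-0.01412534  0.01098791]
t 16.82 pos [0.5192 0.072  0.2006] yaw 1.6371 F [-1.  -0.2  0.5] w 0.0003
move dx dy dz(mm) [-0.5 -5.9  0.6] spin 0.02 dist 6
```

View pics/t10c.png

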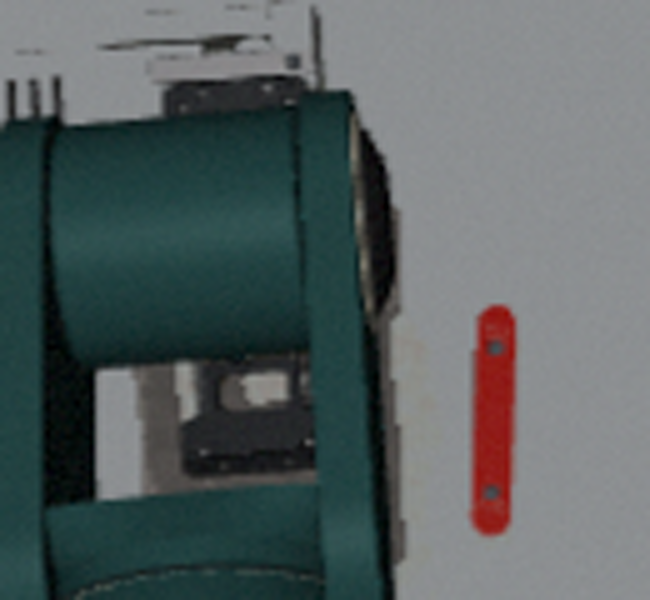

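Request:
{"api": "apply_moves", "payload": {"series": [[1, 0, 0.001, 0, 0], [1, 0, 0.002, 0, 0], [1, 0, 0.002, 0, 0]]}}

```text
time: 17.12
ee_pos: [0.5208, 0.0722, 0.2006]
ee_rot: [3.14, 0.0, 1.637]
contact_force: [-11.4, -1.7, 7.3]
gripper_width: 0.0007
```

Request:
{"api": "apply_moves", "payload": {"series": [[1, 0, 0.001, 0, 0], [1, 0, 0.002, 0, 0], [1, 0, 0.002, 0, 0]]}}

```text
time: 17.37
ee_pos: [0.5219, 0.0723, 0.2005]
ee_rot: [-3.138, 0.0, 1.637]
contact_force: [-24.7, -2.1, 16.7]
gripper_width: 0.0004
```

Request:
{"api": "apply_moves", "payload": {"series": [[1, 0, -0.02, 0, 0], [1, 0, -0.06, 0, 0], [0.3, 0, -0.08, -0.04, -7], [0.1, 0, -0.08, -0.08, -14], [0.1, 0, -0.08, -0.08, -21], [0.1, 0, -0.08, -0.08, -28], [0.1, 0, -0.08, -0.08, -35], [0.1, 0, -0.08, -0.08, -42]]}}

```text
time: 18.03
ee_pos: [0.4423, 0.067, 0.2812]
ee_rot: [-3.139, -0.001, 2.376]
contact_force: [-0.6, 0.2, -0.9]
gripper_width: 0.0358
```

```bash
python3 - <<'E'
from h import *
go([0.413,-.2747,.27],np.pi+np.radians(2.3))
E
```

```text
t 18.03 pos [0.4423 0.067  0.2812] yaw 2.3764 F [-0.6  0.2 -0.9] w 0.0358
move dx dy dz(mm) [-215.6 -266.7   11.5] spin -46.14 dist 343
```

Request:
{"api": "apply_moves", "payload": {"series": [[0, -0.025, -0.031, 0.0, -7], [0, -0.05, -0.062, 0, -14], [0, -0.075, -0.093, 0, -21], [0, -0.1, -0.124, 0, -28], [0, -0.125, -0.155, 0, -35], [0, -0.15, -0.186, 0, -42], [0, -0.175, -0.217, 0, -46], [0, -0.2, -0.248, 0, -46]]}}

```text
time: 18.7
ee_pos: [0.4173, -0.2194, 0.2818]
ee_rot: [-3.141, -0.001, -3.098]
contact_force: [1.2, -0.1, -0.4]
gripper_width: 0.0464
```

```bash
python3 - <<'E'
from h import *
go([0.413,-.2747,.27],np.pi+np.radians(2.3))
E
```

```text
t 18.7 pos [ 0.4173 -0.2194  0.2818] yaw -3.0975 F [ 1.2 -0.1 -0.4] w 0.0464
move dx dy dz(mm) [  6.7 -55.1  11.9] spin 0.22 dist 57
```

Request:
{"api": "apply_moves", "payload": {"series": [[0, 0.007, -0.03, 0.012, 0], [0, 0.007, -0.055, 0.012, 0], [0, 0.007, -0.055, 0.012, 0], [0, 0.007, -0.055, 0.012, 0]]}}

```text
time: 19.03
ee_pos: [0.4125, -0.2756, 0.2696]
ee_rot: [-3.141, -0.002, -3.1]
contact_force: [-0.2, 0.1, -0.1]
gripper_width: 0.0466
```

```bash
python3 - <<'E'
from h import *
go([0.413,-.2747,.194],np.pi+np.radians(2.3))
f=grab('wrist','w11')
for z in (0,):
  for a in vision.landmark_of(f,'packer15'): print(np.round(a['pixel']),a['p'],at_z(f,a['pixel'],z).round(4))
E
```

```text
t 19.03 pos [ 0.4125 -0.2756  0.2696] yaw -3.0998 F [-0.2  0.1 -0.1] w 0.0466
move dx dy dz(mm) [-0.6  0.9 75.6] spin 0.09 dist 76
[256. 575.] 0.98 [ 0.4502 -0.0467  0.    ]
[251. 326.] 0.73 [ 0.4546 -0.2737  0.    ]
[251. 456.] 0.58 [ 0.4493 -0.156   0.    ]
```

View pics/w11.png

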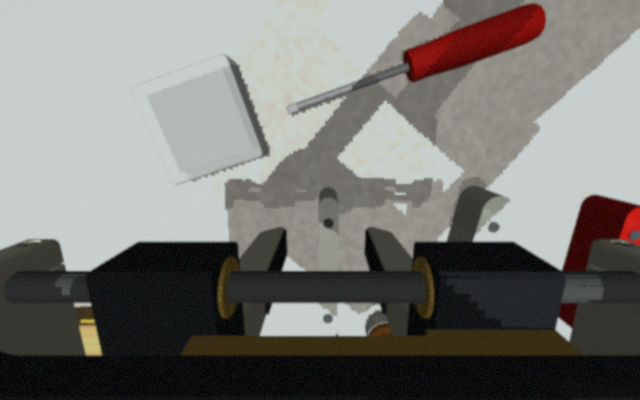

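Request:
{"api": "apply_moves", "payload": {"series": [[0, 0, 0, 0.038, 0], [0, 0, 0, 0.0755, 0], [0, 0, 0, 0.0755, 0], [1, 0, 0, 0.0755, 0], [1, 0, 0, 0.0755, 0], [1, 0, 0, 0.0755, 0], [1, 0, 0, 0.0755, 0], [1, 0, 0, 0.0755, 0]]}}

```text
time: 19.8
ee_pos: [0.413, -0.2744, 0.1959]
ee_rot: [-3.139, 0.0, -3.098]
contact_force: [-0.2, -0.5, 0.5]
gripper_width: 0.0174
```

Request:
{"api": "apply_moves", "payload": {"series": [[1, 0, 0, 0, 0], [1, 0, 0, -0.03, 0], [1, 0, 0, -0.07, 0], [1, 0, 0, -0.08, 0], [1, 0, 0, -0.08, 0]]}}

```text
time: 20.22
ee_pos: [0.4134, -0.2746, 0.2794]
ee_rot: [-3.136, 0.005, -3.098]
contact_force: [0.2, -1.4, -1.9]
gripper_width: 0.0148
```

```bash
python3 - <<'E'
from h import *
go([*railp(-.12,.029),.275],np.pi+TH)
E
```

```text
t 20.22 pos [ 0.4134 -0.2746  0.2794] yaw -3.0975 F [ 0.2 -1.4 -1.9] w 0.0148
move dx dy dz(mm) [-14.7 357.3   2.5] spin -1.26 dist 358
```

Request:
{"api": "apply_moves", "payload": {"series": [[1, -0.014, 0.3, 0, -1.2], [1, -0.014, 0.3, 0, -1.2], [1, -0.014, 0.3, 0, -1.2], [1, -0.014, 0.3, 0, -1.2], [1, -0.014, 0.3, 0, -1.2], [1, -0.014, 0.3, 0, -1.2], [1, -0.014, 0.3, 0, -1.2], [1, -0.014, 0.3, 0, -1.2]]}}

```text
time: 20.88
ee_pos: [0.4134, 0.0302, 0.2764]
ee_rot: [-3.137, 0.003, -3.073]
contact_force: [0.1, -0.9, -1.5]
gripper_width: 0.015
```

```bash
python3 - <<'E'
from h import *
go([*railp(-.12,.0298),.199],np.pi+TH)
E
```

```text
t 20.88 pos [0.4134 0.0302 0.2764] yaw -3.0728 F [ 0.1 -0.9 -1.5] w 0.015
move dx dy dz(mm) [-2.3 53.9 77.1] spin 0.16 dist 94
```

Request:
{"api": "apply_moves", "payload": {"series": [[1, -0.002, 0.03, 0, 0.2], [1, -0.002, 0.054, 0, 0.2], [1, -0.002, 0.054, 0.035, 0.2], [1, -0.002, 0.054, 0.07, 0.2], [1, -0.002, 0.054, 0.077, 0.2], [1, -0.002, 0.054, 0.077, 0.2]]}}

```text
time: 21.38
ee_pos: [0.4112, 0.0838, 0.1965]
ee_rot: [-3.137, -0.001, -3.076]
contact_force: [0.0, 0.9, -2.0]
gripper_width: 0.015
```

```bash
python3 - <<'E'
from h import *
print(torail(st()[0]['ee_pos']));go([*railp(-.105,.0298),.198],np.pi+TH)
f=grab('top','t12');f=f['pixels'][150:250,200:300];cv2.imwrite('pics/t12c.png',cv2.resize(f,None,fx=6,fy=6,interpolation=cv2.INTER_CUBIC))
f=grab('wrist','w12')
E
```

```text
[-0.12108069  0.02981826]
t 21.38 pos [0.4112 0.0838 0.1965] yaw -3.0763 F [ 0.   0.9 -2. ] w 0.015
move dx dy dz(mm) [-16.1  -0.   -1.5] spin -0.04 dist 16
```

View pics/t12c.png

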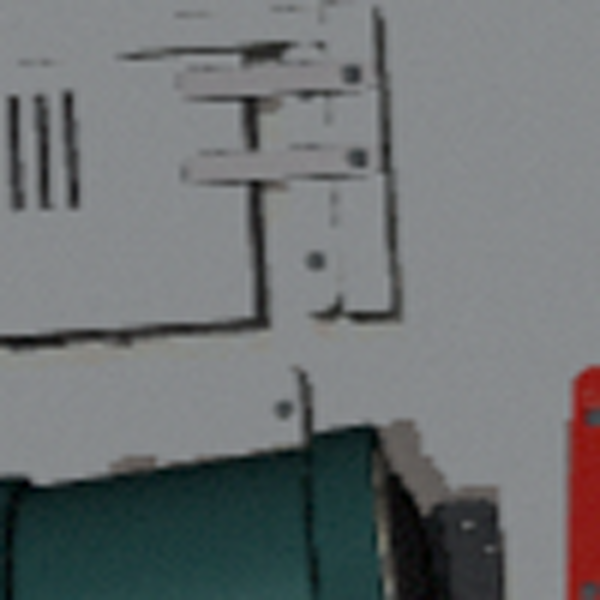

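View pics/w12.png

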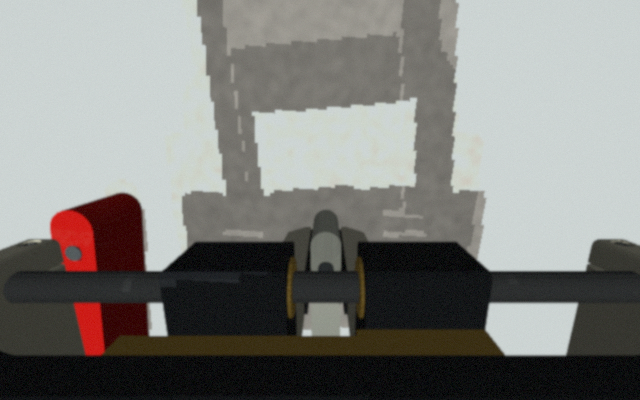

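Request:
{"api": "apply_moves", "payload": {"series": [[1, -0.005, 0.0005, 0, 0], [1, -0.01, 0.0005, 0, 0], [1, -0.014, 0.0005, 0, 0], [1, -0.017, 0.0005, 0, 0], [1, -0.02, 0.0005, 0, 0], [1, -0.023, 0.0005, 0, 0], [1, -0.026, 0.0005, 0, 0], [1, -0.029, 0.0005, 0, 0]]}}

```text
time: 22.15
ee_pos: [0.4409, 0.086, 0.1983]
ee_rot: [-3.137, 0.001, -3.077]
contact_force: [0.5, -0.4, -2.1]
gripper_width: 0.015
```

Request:
{"api": "apply_moves", "payload": {"series": [[1, -0.003, 0, 0, 0], [1, -0.006, 0, 0, 0], [1, -0.009, 0, 0, 0]]}}

```text
time: 22.4
ee_pos: [0.4502, 0.0866, 0.1983]
ee_rot: [-3.137, 0.001, -3.077]
contact_force: [-0.2, 1.0, -1.9]
gripper_width: 0.0149
```

Request:
{"api": "apply_moves", "payload": {"series": [[1, -0.004, 0, 0, 0], [1, -0.008, 0, 0, 0], [1, -0.012, 0, 0, 0], [1, -0.016, 0, 0, 0]]}}

```text
time: 22.73
ee_pos: [0.4666, 0.0877, 0.1982]
ee_rot: [-3.137, 0.001, -3.077]
contact_force: [-1.5, 1.1, -1.8]
gripper_width: 0.0147
```

Request:
{"api": "apply_moves", "payload": {"series": [[1, -0.004, 0, 0, 0], [1, -0.008, 0, 0, 0], [1, -0.012, 0, 0, 0], [1, -0.016, 0, 0, 0]]}}

```text
time: 23.07
ee_pos: [0.4829, 0.0888, 0.1982]
ee_rot: [-3.137, 0.001, -3.077]
contact_force: [-0.8, 0.1, -2.0]
gripper_width: 0.0149
```

Request:
{"api": "apply_moves", "payload": {"series": [[1, -0.004, 0, 0, 0], [1, -0.008, 0, 0, 0], [1, -0.012, 0, 0, 0], [1, -0.016, 0, 0, 0]]}}

```text
time: 23.4
ee_pos: [0.4993, 0.0899, 0.1982]
ee_rot: [-3.137, 0.001, -3.077]
contact_force: [-0.3, 2.2, -2.1]
gripper_width: 0.0148
```

```bash
python3 - <<'E'
from h import *
print(torail(st()[0]['ee_pos']));go([*railp(-.0185,.0298),.1955],np.pi+TH)
E
```

```text
[-0.03280421  0.03011811]
t 23.4 pos [0.4993 0.0899 0.1982] yaw -3.0766 F [-0.3  2.2 -2.1] w 0.0148
move dx dy dz(mm) [-14.3  -0.3   2.7] spin -0.05 dist 15
```

Slides freely with no force. Continue, lower and release.

Request:
{"api": "apply_moves", "payload": {"series": [[1, -0.004, 0, 0, 0], [1, -0.008, 0, 0, 0], [1, -0.012, 0, 0, 0], [1, -0.014, 0, 0.0015, 0], [1, -0.014, 0, 0.003, 0], [1, -0.014, 0, 0.0035, 0]]}}

```text
time: 23.9
ee_pos: [0.5134, 0.0908, 0.1946]
ee_rot: [-3.137, 0.001, -3.077]
contact_force: [0.6, 1.9, 4.4]
gripper_width: 0.0145
```

Request:
{"api": "apply_moves", "payload": {"series": [[0.2, 0, 0, 0, 0], [0.2, 0, 0, 0, 0], [0.2, 0, 0, 0, 0], [0.2, 0, 0, 0, 0]]}}

```text
time: 24.23
ee_pos: [0.5133, 0.0908, 0.1947]
ee_rot: [-3.137, 0.001, -3.077]
contact_force: [-0.0, 0.1, 0.5]
gripper_width: 0.0353
```

Request:
{"api": "apply_moves", "payload": {"series": [[0.2, 0, 0, -0.04, 0], [0.5, 0, 0, -0.07, 0], [1, 0.03, 0, -0.07, 7], [1, 0.06, 0, -0.07, 14], [1, 0.085, 0, -0.07, 21], [1, 0.085, 0, -0.07, 28], [1, 0.085, 0, -0.07, 35], [1, 0.085, 0, -0.07, 42]]}}

```text
time: 24.9
ee_pos: [0.428, 0.0855, 0.265]
ee_rot: [-3.14, 0.005, 2.468]
contact_force: [-0.5, -0.6, 0.7]
gripper_width: 0.0004
```

Request:
{"api": "apply_moves", "payload": {"series": [[1, 0, 0, 0, 7], [1, 0, 0, 0, 14], [1, 0, 0, 0, 21], [1, 0, 0, 0, 28], [1, 0, 0, 0, 35], [1, 0, 0, 0, 42], [1, 0, 0, 0, 48], [1, 0, 0, 0, 48]]}}

```text
time: 25.57
ee_pos: [0.4279, 0.0855, 0.265]
ee_rot: [3.139, 0.004, 1.625]
contact_force: [-0.2, 0.3, 0.4]
gripper_width: 0.0008
```

```bash
python3 - <<'E'
from h import *
print(torail(st()[0]['ee_pos']));go([*railp(-.085,.0298),.2],np.pi/2+TH)
f=grab('top','t13');f=f['pixels'][150:250,200:300];cv2.imwrite('pics/t13c.png',cv2.resize(f,None,fx=6,fy=6,interpolation=cv2.INTER_CUBIC))
E
```

```text
[-0.10432485  0.03040946]
t 25.57 pos [0.4279 0.0855 0.265 ] yaw 1.6245 F [-0.2  0.3  0.4] w 0.0008
move dx dy dz(mm) [-0.1 19.2 65.1] spin -0.7 dist 68
```

View pics/t13c.png

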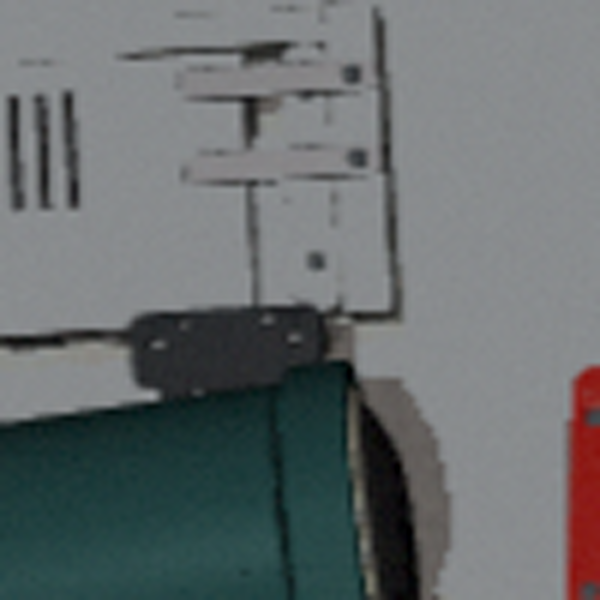

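Request:
{"api": "apply_moves", "payload": {"series": [[1, -0.0015, 0.01, 0.03, -0.7], [1, -0.0015, 0.01, 0.06, -0.7], [1, -0.0015, 0.01, 0.065, -0.7], [1, -0.0015, 0.02, 0.065, -0.7], [1, -0.0015, 0.03, 0.065, -0.7], [1, -0.0015, 0.04, 0.065, -0.7], [1, -0.0015, 0.045, 0.065, -0.7], [1, -0.0015, 0.05, 0.065, -0.7]]}}

```text
time: 26.28
ee_pos: [0.479, 0.0868, 0.2009]
ee_rot: [3.138, 0.004, 1.644]
contact_force: [0.6, -0.8, -0.7]
gripper_width: 0.0005
```

```bash
python3 - <<'E'
from h import *
print(torail(st()[0]['ee_pos']));go([*railp(-.02,.0285),.2],np.pi/2+TH)
E
```

```text
[-0.05329651  0.02834448]
t 26.28 pos [0.479  0.0868 0.2009] yaw 1.6443 F [ 0.6 -0.8 -0.7] w 0.0005
move dx dy dz(mm) [-0.1 33.3  1. ] spin 0.43 dist 33
```

Request:
{"api": "apply_moves", "payload": {"series": [[1, 0, 0.004, 0, 0.4], [1, 0, 0.009, 0, 0.4], [1, 0, 0.014, 0, 0.4], [1, 0, 0.019, 0, 0.4], [1, 0, 0.023, 0, 0.4]]}}

```text
time: 26.7
ee_pos: [0.5024, 0.0885, 0.201]
ee_rot: [3.138, 0.004, 1.637]
contact_force: [-2.7, -0.3, 2.0]
gripper_width: 0.0009
```

Request:
{"api": "apply_moves", "payload": {"series": [[1, 0, 0.003, 0, 0], [1, 0, 0.006, 0, 0], [1, 0, 0.009, 0, 0], [1, 0, 0.011, 0, 0], [1, 0, 0.012, 0, 0]]}}

```text
time: 27.12
ee_pos: [0.5146, 0.0893, 0.2011]
ee_rot: [3.138, 0.004, 1.637]
contact_force: [-1.5, 1.1, 1.2]
gripper_width: 0.0006
```

```bash
python3 - <<'E'
from h import *
print(torail(st()[0]['ee_pos']));go([*railp(-.0125,.0285),.2],np.pi/2+TH)
E
```

```text
[-0.01758517  0.02855275]
t 27.12 pos [0.5146 0.0893 0.2011] yaw 1.6375 F [-1.5  1.1  1.2] w 0.0006
move dx dy dz(mm) [-0.1  5.1  1.1] spin 0.04 dist 5
```

Request:
{"api": "apply_moves", "payload": {"series": [[1, 0, 0.001, 0, 0], [1, 0, 0.002, 0, 0], [1, 0, 0.003, 0, 0], [1, 0, 0.003, 0, 0]]}}

```text
time: 27.45
ee_pos: [0.5176, 0.0895, 0.2011]
ee_rot: [3.138, 0.004, 1.637]
contact_force: [-0.4, -0.2, 0.8]
gripper_width: 0.0006
```

Request:
{"api": "apply_moves", "payload": {"series": [[1, 0, 0.001, 0, 0], [1, 0, 0.002, 0, 0], [1, 0, 0.002, 0, 0]]}}

```text
time: 27.7
ee_pos: [0.5195, 0.0897, 0.201]
ee_rot: [3.14, 0.004, 1.637]
contact_force: [-6.2, -1.3, 4.8]
gripper_width: 0.0007
```

```bash
python3 - <<'E'
from h import *
print(torail(st()[0]['ee_pos']))
E
```

```text
[-0.01265517  0.02855515]
```

Request:
{"api": "apply_moves", "payload": {"series": [[1, 0, 0.001, 0, 0], [1, 0, 0.001, 0, 0]]}}

```text
time: 27.87
ee_pos: [0.5201, 0.0897, 0.201]
ee_rot: [-3.141, 0.004, 1.637]
contact_force: [-11.8, -1.1, 7.8]
gripper_width: 0.0003
```

Request:
{"api": "apply_moves", "payload": {"series": [[1, 0, -0.02, 0, 0], [1, 0, -0.05, 0, 0], [1, 0, -0.09, -0.02, 0], [1, 0, -0.1, -0.06, 0], [1, 0, -0.13, -0.1, 0], [1, 0, -0.13, -0.12, 0], [1, 0, -0.13, -0.12, 0]]}}

```text
time: 28.45
ee_pos: [0.3897, 0.0816, 0.3273]
ee_rot: [3.133, 0.004, 1.638]
contact_force: [0.4, 0.3, 1.5]
gripper_width: 0.0005
```

Request:
{"api": "apply_moves", "payload": {"series": [[1, 0.04, 0, 0, 0], [1, 0.08, 0, 0, 0], [1, 0.12, 0, 0, 0], [1, 0.16, 0, 0, 0], [1, 0.2, 0, 0, 0], [1, 0.24, 0, 0, 0], [1, 0.24, 0, 0, 0]]}}

```text
time: 29.03
ee_pos: [0.3729, 0.326, 0.3255]
ee_rot: [3.134, 0.003, 1.641]
contact_force: [1.0, 0.7, -0.9]
gripper_width: 0.0003
```

```bash
python3 - <<'E'
from h import *
f=grab('top','t14');T=f
for a in vision.landmark_of(f,'packer21'): print(np.round(a['pixel']),round(a['p'],2),at_z(f,a['pixel'],0).round(3)[:2],(torail(at_z(f,a['pixel'],0))*1000).round(1))
i=f['pixels'][150:250,200:300];cv2.imwrite('pics/t14c.png',cv2.resize(i,None,fx=6,fy=6,interpolation=cv2.INTER_CUBIC))
f=grab('scene','s14');
for a in vision.landmark_of(f,'packer21'): print(np.round(a['pixel']),round(a['p'],2),at_z(f,a['pixel'],0).round(3)[:2])
i=f['pixels'][160:240,320:440];cv2.imwrite('pics/s14c.png',cv2.resize(i,None,fx=6,fy=6,interpolation=cv2.INTER_CUBIC))
E
```

```text
[235. 300.] 0.78 [ 0.449 -0.049] [ -91.6 -104.9]
[234. 337.] 0.75 [ 0.449 -0.151] [ -98.6 -206.9]
[181. 385.] 0.71 [ 0.596 -0.283] [  38.6 -348. ]
[130. 164.] 0.7 [0.737 0.321] [219.7 245.3]
[178. 250.] 0.66 [0.602 0.085] [69.4 18.6]
[180. 247.] 0.48 [0.598 0.094] [66.4 27.7]
[230. 273.] 0.86 [ 0.463 -0.169]
[194. 448.] 0.81 [0.739 0.321]
[214. 301.] 0.77 [ 0.467 -0.065]
[274. 280.] 0.63 [ 0.595 -0.274]
[205. 370.] 0.45 [0.588 0.104]
```

View pics/t14c.png

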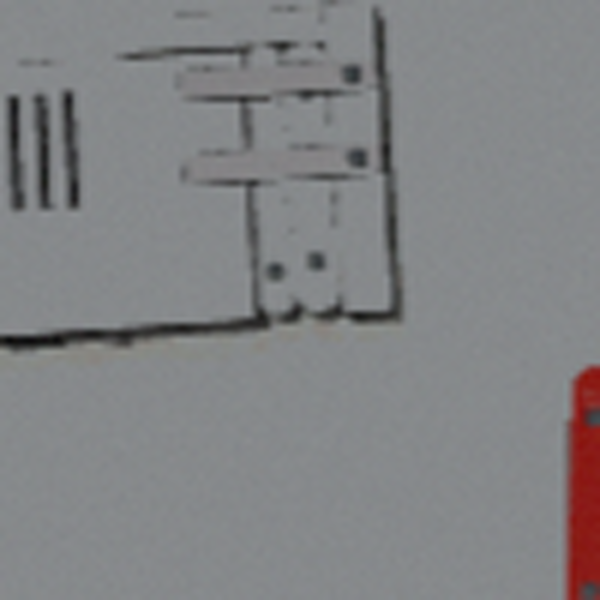

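View pics/s14.png

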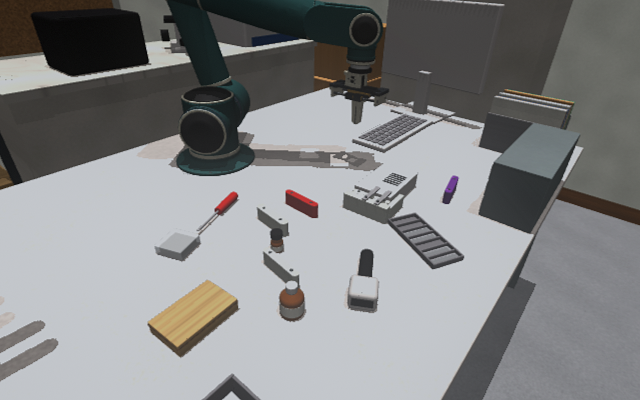

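```bash
python3 -c "
from plant import robot
print(robot.finish_job())"
```

```text
the job is handed in; nothing more can be done
None
```

I slid packer21 (against the guide face) and packer15 (against the unit) into the gap, pushed both home against the end stop, and handed the job in at about 29 s.

- **Choice of pair:** Feeling the gap with packer21 held gave about 37.7 mm. The wrist picture gave 36.4 to 38 mm, so 21 + 15 = 36 mm is the tightest pair that fits. Gripper readings of 20.6 to 21.0 mm and 14.5 to 15.0 mm confirmed the two thicknesses.
- **Fit:** Both packers slid in with almost no resistance. The highest push force I read against the end stop was about 30 N at the wrist.
- **Last pictures:** Both packers are in the gap with their rear ends level at the mouth. No bystander had visibly moved in the last scene picture. The arm was clear of everything.
- **Disagreement:** The landmark network put the packer middles at 66 and 69 mm inside the mouth, against 62 mm expected, and 68 mm is the judged limit. I took this as its usual few-millimetre error, because both packers stopped firmly at nearly the same tool position (within 2 mm) and look flush at the mouth.

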